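# Hang the instrument basket on the spring-balanced arm

### The arm

A 6-joint arm with a two-finger parallel gripper is mounted at the origin on the work surface. World frame = base frame: x ahead of the robot, y to its left, z up, the work surface at z = 0. Lengths are in mm, angles in rad, forces in N, time in s.
With the tool pointing down it reaches from about 350 to 875 mm from the base axis. Payload 4.2 kg.
Tool frame: the origin (TCP) lies between the finger pads; the fingertips stand 14 mm ahead of it and the grasp point (between the pads) lies 5 mm behind it; z points along the fingers, y is the line along which they close (so a half turn about z gives the same grasp; the last joint's range is limited). The gripper opens to 85 mm and grips with 20 to 120 N. Pads are 22 mm wide; open, the fingers measure 114 mm over their backs; the gripper's body (76 mm by 85 mm) begins 54 mm behind the grasp point. The pads swing forward as they close: fully open they stand 13 mm farther back than shut.
Start: joints at [-0.982, 0.385, 0.008, 0, -1.194, -0.259], TCP at [202.424, -591.29, 245.312] pointing down, gripper open.
Joint ranges: [-3.14, 3.14], [-1.21, 2.06], [-1.07, 1.41], [-3.16, 2.05], [-2.99, -0.16], [-3.1, 3.1]. Speed limits (rad/s): [2.79, 2.79, 3.14, 3.14, 3.14, 3.14].

### API

Orientations are given as a unit quaternion [x, y, z, w].
In Python, from bench import * gives the robot as it stands.
- The arm moves only by the tool carry_out, never from a script. Its argument "motion" is a list of rows, each a list of 7 numbers: the turn, a rotation vector about the tool's x, y, z in rad, then the shift along the tool's x, y, z in mm, then the opening, from -1 (shut) to 1 (fully open), so that 0 is half open. A call has 1 to 5 rows; each row is the pose to reach, as a shift and turn from the pose commanded when the call began, along the tool's axes at that moment; what a row does not reach only later rows make up. A row lasts 1/8 s, in which the tool goes at most 62.5 mm and 10.7 degrees, less where a joint would pass 70% of its speed; a pose out of reach is approached as far as the arm can. A call with a gripper value outside its range is refused whole. The fingers move at their own pace and stop on an object; the grip force is fixed at half the most. Time passes only in rows, so rows that repeat a pose let the fingers close. It gives the time, the measured TCP pose, the force, the opening and the grip force at its end, in the units of the state.
- read_state(): the state, without advancing time (a new reading comes with each control period).
- get_image(name): name is "side" or "top" or "wrist"; returns a dict with "color" (480x640x3 uint8, blue, green, red), "mtx" (3x3 intrinsics, pixels), "position" and "orientation" of the camera in the world. Camera axes: x right, y down, z forward; pixel columns grow to the right and rows downward; lengths in mm; the calibration is good to about 2 mm. The wrist camera is an equidistant fisheye: a pixel r from the principal point sees the ray r / f radians off the axis. A picture is of the moment at which its call begins. There is no depth.
- job_done(): hands the job in; it is judged then, once.
The state is a dict: "clock": time; "joints": joint angles; "joint_vel": joint speeds; "joint_efforts": joint torques, N m; "position": TCP position; "ee_rot": TCP orientation; "contact_force": force on the tool from outside, world axes, zero at the start; "wrist_torque": the same for the moment, N m; "gripper_width": finger opening in mm; "grasp_force": force on a finger pad.
Only numpy, scipy, OpenCV 4.12 (cv2) and the standard library are available. Lean on these libraries where they do the work, as an engineer would, in place of code of your own. Each camera call takes 0.05 s, during which the arm holds its last target. There are 200 camera calls.

### The job

Lift the wire instrument basket out of its sterilising container by the bail and stand it on the bench, clear of the container, then let go of it. Take it again by the side so that the bail is free, hang the bail on the hook of the spring-balanced arm, and let go only when the arm has sunk and carries the whole basket, so that it neither drops nor springs up. Keep the basket level throughout and leave the other things on the bench where they are.

Things in the scene. Friction and masses are not known exactly. Their poses are not given: they have to be found in the camera images.
- basket: Bright steel wire basket, 200 long (its x) by 190 wide (its y), 60 high, 280 to 560 g with the hand instruments fixed in it (within 40 of the middle in y, under 30 high). Origin at the centre of its underside, z up. At the start it stands in the container, with a gap of 5 to 12 all round, its rim about 30 below the container's.
- basket_mid (a point): The basket's centre, 30 above its underside. The two sides parallel to the bail's bar lie at y = +-91 from here (middle of their thickness). Each has two square rails 8 thick, the upper 52 to 60 and the lower 28 to 36 above the underside, and thin mesh. To hold it while hanging, pinch both rails of such a side, the one away from the stand, closing along the basket's y.
- bail_mid (a point): Middle of the bail, a rigid steel hoop over the basket. Its top is a level round bar of 8 diameter, straight for 120 along the basket's x; this point is on its axis, 136 above the basket's underside. Legs slope from its ends to the middles of the other two sides. At the start the bar is 46 above the container's rim, the only part that can be gripped.
- container: The open aluminium sterilising container, fixed on the bench: 226 (its x) by 216 (its y), 95 high, walls and floor 5 thick. Origin at the centre of its underside. The basket lies in it the same way round. Its lid lies farther off on the bench.
- hook_seat (a point): Where the axis of the bail's bar lies when hung: in the shallow bottom of a steel strip hook 30 wide, at the free end of the swing arm, 270 above the bench when empty. Its x axis points level, outwards along the arm; the bar must lie along its y. The stem's middle is 19 behind it (-x), rising 70 to the arm. The mouth is open above: lower the bar in from above.
- hook_lip (a point): Top of the hook's flared lip, 15 in front (+x of hook_seat) and 21 above hook_seat. The bar passes over it, the rim of the basket below the hook, whose underside is 10 below hook_seat. Nothing of the arm lies in front of it or above the mouth, so the basket is best brought in square, from the front (from +x).
- boom_lift (a joint): How far the balanced arm has sunk, rad: 0 empty, growing downwards. A parallelogram 280 long that keeps the hook upright. Linear spring, lightly damped: 14 of sinking at the hook (0.05 rad) for each newton, so the free-hanging basket takes it down 38 to 77 (0.14 to 0.28 rad). The arm also swings sideways on its stand with friction (0.35 N m) and yields if pushed.
- stand: Fixed stand of the swing arm: round white foot of 136 diameter, post of 38 diameter, swivel on top up to 345 high. Origin at the centre of the foot's underside. The arm reaches 355 from here to the hook, 260 to 355 above the bench.
- kit: Bystander: flat kit case, 75 by 110, 24 high, white with an orange lid. Origin at the centre of its underside.
- cartridge: Bystander: twin-barrel cartridge with mixing tip lying on the bench, 155 long, 62 wide, 26 high. Origin under the middle of the barrels.
- carton: Bystander: flat white carton, 85 by 65, 35 high. Origin at the centre of its underside.
- pot: Bystander: small round white pot, 48 in diameter, 30 high. Origin at the centre of its underside.

How it is judged:
By the outcome, as a careful person would: the job done as asked, in the order asked, and still so for the second after the job is handed in, with the robot touching nothing.
It also fails if it takes over 59 s, if anything falls off the work surface, if the arm or the gripper's body presses on something with over 40 N, if the wrist force passes 120 N, or if a joint passes its speed limit or range.

## Working session

There is one attempt and no reset: what is moved stays moved. The work goes in short steps, Python scripts to look and compute and a tool call to move; the robot and the scene stay as the last step left them, time stands still between calls to the robot, and variables do not carry over. Pictures are saved under pics/ and viewed, at most 12 in all, crops included, and the job is handed in when it is done.

Besides the shell and the picture viewer there is one more tool, called after "Emit:" in YAML: its name, and indented under it one key for each argument. carry_out: Moves the arm, as the interface text tells. Its arguments: {"type":"object","properties":{"motion":{"type":"array"}},"required":["motion"]}

```bash
mkdir -p pics
python3 - <<'E'
from bench import *
import cv2,numpy as np
for n in("side","top"):
    g=get_image(n);cv2.imwrite(f"pics/{n}0.png",g["color"]);print(n,np.round(g["mtx"],1).tolist(),g["position"],g["orientation"])
s=read_state();print(s)
E
```

```text
side [[598.6, 0.0, 327.1], [0.0, 598.6, 241.0], [0.0, 0.0, 1.0]] [  455.06467923 -1006.67178753  1130.2769411 ] [ 0.92313182 -0.07405293  0.01954428 -0.37677821]
top [[453.8, 0.0, 316.8], [0.0, 453.8, 245.2], [0.0, 0.0, 1.0]] [ 498.72739814  -59.98040409 1163.27908335] [-0.70130783  0.71172735 -0.03426946  0.02090703]
{'clock': 0.1, 'joints': array([-9.82369505e-01,  3.85478744e-01,  6.73904456e-03, -4.52042533e-04,
       -1.19398612e+00, -2.58597015e-01]), 'joint_vel': array([-2.91790628e-04, -2.16293135e-04,  3.61085233e-03,  2.30097499e-03,
       -4.77817746e-05, -4.38840358e-04]), 'joint_efforts': array([-1.96108404e-04, -3.93319273e+01,  1.88929027e+01,  4.19797897e+00,
       -2.62897935e-03, -1.71318866e-07]), 'position': array([ 202.28156084, -590.82913633,  244.31978677]), 'ee_rot': array([-1.64086072e-01,  9.86445531e-01,  9.65849228e-04, -2.04953246e-04]), 'contact_force': array([ 0.26044473, -0.59733587,  0.97443873]), 'wrist_torque': array([ 0.05575919, -0.01620421, -0.04943406]), 'grasp_force': 0.0, 'gripper_width': 85.63578336898043}
```

View pics/top0.png

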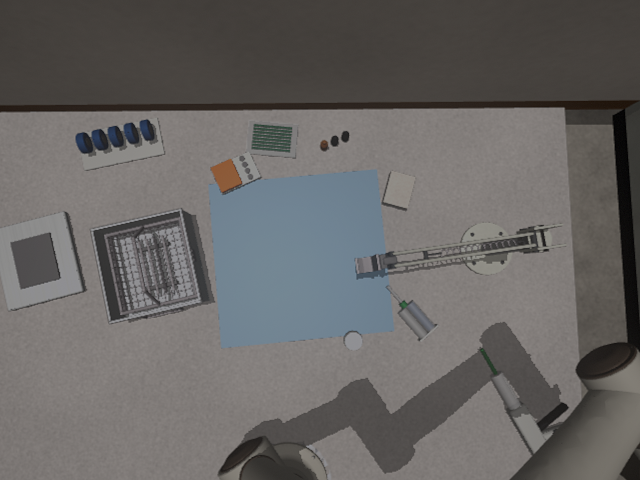

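View pics/side0.png

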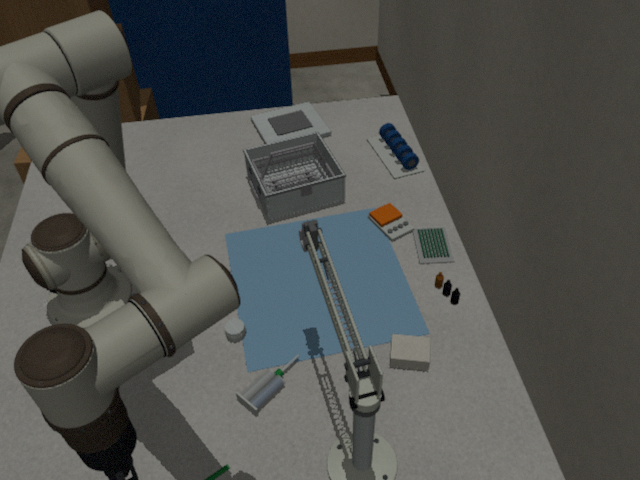

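The top view shows the container at about (150,265) with the basket inside. The hook is at about (368,265) at the left end of the arm, and the stand foot is at (487,248). The side view shows the same, with the hook at about (312,235). Next I'll enlarge both regions.

```bash
cat > h.py <<'E'
from bench import *
import cv2,numpy as np
from scipy.spatial.transform import Rotation as R
def ray(g,uv):
    m=g["mtx"];d=np.array([(uv[0]-m[0,2])/m[0,0],(uv[1]-m[1,2])/m[1,1],1]);
    return g["position"],R.from_quat(g["orientation"]).apply(d/np.linalg.norm(d))
def plane(g,uv,z):
    p,d=ray(g,uv);return p+d*(z-p[2])/d[2]
def proj(g,P):
    c=R.from_quat(g["orientation"]).inv().apply(np.atleast_2d(P)-g["position"]);m=g["mtx"]
    return np.c_[c[:,0]/c[:,2]*m[0,0]+m[0,2],c[:,1]/c[:,2]*m[1,1]+m[1,2]]
def tri(ga,ua,gb,ub):
    p,d=ray(ga,ua);q,e=ray(gb,ub)
    t=np.linalg.lstsq(np.c_[d,-e],q-p,rcond=None)[0];a=p+d*t[0];b=q+e*t[1]
    return (a+b)/2,np.linalg.norm(a-b)
def crop(im,x,y,w,h,k):
    return cv2.resize(im[y:y+h,x:x+w],None,fx=k,fy=k,interpolation=cv2.INTER_CUBIC)
def boost(im): return np.clip(im.astype(float)*1.5,0,255).astype(np.uint8)
E
python3 - <<'E'
from h import *
a=cv2.imread("pics/top0.png");b=cv2.imread("pics/side0.png")
A=crop(a,80,200,133,133,3);B=crop(b,235,125,133,133,3)   # 399x399
C=crop(a,345,235,66,66,3);C=crop(a,345,240,80,40,5);D=crop(b,290,210,80,40,5)
cv2.imwrite("pics/c1.png",boost(np.vstack([np.hstack([A,B]),np.hstack([C,D])[:,:798]])))
E
```

```text
(no output)
```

View pics/c1.png

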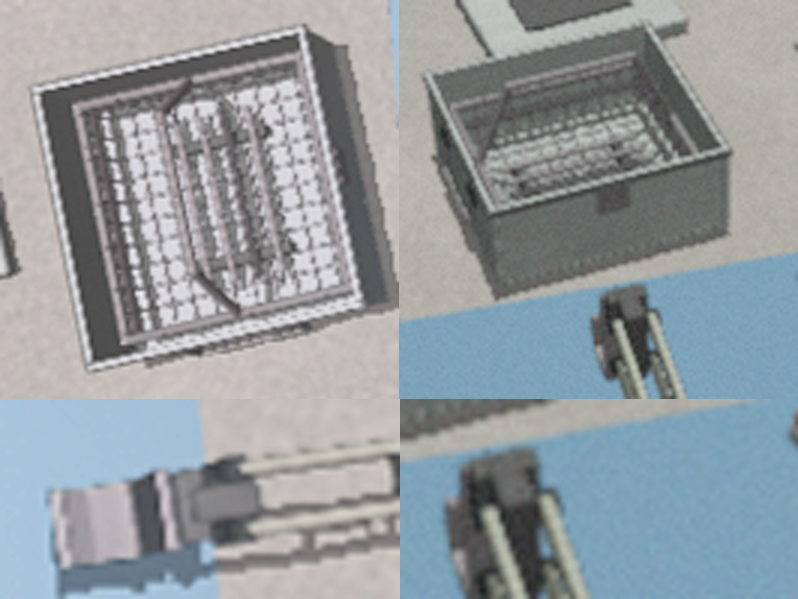

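Top crop: the bail bar runs from about px (135,237) to (146,289). The container rim corners are at (92,230), (181,209), (199,300) and (109,323). The hook lip edge runs from about (355,258) to (358,273.6), with the mouth to its right. In the side view the bar runs about (271,155) to (315,143).

Run:
```python
from h import *
T=get_image("top");S=get_image("side")
np.set_printoptions(precision=1,suppress=True)
c=np.array([plane(T,u,95) for u in[(91.7,230),(181,209.3),(199.3,300),(109.3,323.3)]]);print("rim",c[:,:2].tolist(),c.mean(0),[np.linalg.norm(c[i]-c[i-1]) for i in range(4)])
b=np.array([plane(T,u,141) for u in[(135,237.3),(145.7,289.3)]]);print("bar",b,b.mean(0),np.linalg.norm(b[0]-b[1]))
for t,s in [((135,237.3),(315.3,143.3)),((145.7,289.3),(271.3,155))]: print(tri(T,t,S,s))
print(proj(S,b))
l=np.array([plane(T,u,291) for u in[(355.4,258.2),(358,273.6)]]);print("lip",l,l.mean(0),np.linalg.norm(l[0]-l[1]))
# foot: bright pixels
f=plane(T,(487,249),5);print("foot",f)
r=np.array([l.mean(0)[:2]-f[:2]]);print(np.linalg.norm(r),np.degrees(np.arctan2(*r[0,::-1])))
for n,u,z in[("kit",(235,172),24),("carton",(398,190),35),("pot",(353,340),30),("cart",(412,315),20),("kitlow",(215,190),10)]:print(n,plane(T,u,z))
hs=cv2.cvtColor(T["color"],cv2.COLOR_BGR2HSV)
g=T["color"][215:285,455:520].min(2);print(np.argwhere(g>150).mean(0),(g>150).sum())
print(T["color"][250,470],T["color"][265,485],T["color"][285,440])
```

```text
rim [[625.3936074152359, 446.9838634220182], [671.8116099762135, 238.94816109001457], [458.058140688314, 194.90106157162674], [407.8970601479842, 401.69413303504973]] [540.8 320.6  95. ] [np.float64(222.16189536394435), np.float64(213.15131809707617), np.float64(218.2445706279901), np.float64(212.78982213971096)]
bar [[602.1 328.4 141. ]
 [485.4 302.9 141. ]] [543.8 315.6 141. ] 119.46554169524723
(array([604.6, 328.4, 140.7]), np.float64(4.846827631004972))
(array([484.2, 305.1, 135. ]), np.float64(2.2600089090012165))
[[313.5 143.4]
 [272.  153.6]]
lip [[ 540.7 -150.9  291. ]
 [ 511.  -155.3  291. ]] [ 525.9 -153.1  291. ] 30.01088028386598
foot [ 573.3 -520.9    5. ]
370.8714735935633 97.34185663731797
kit [777.3 123.   24. ]
carton [ 723.9 -289.2   35. ]
pot [ 351.3 -167.7   30. ]
cart [ 409.2 -318.2   20. ]
kitlow [734.4 176.4  10. ]
[nan nan] 0
[134 138 139] [135 142 143] [125 127 132]<stdin>:14: RuntimeWarning: Mean of empty slice.
  ret = um.true_divide(
```

Measurements check out: bar length 119.5 (120 given), lip width 30, and lip to foot 371 (370 given). The basket x axis is at about 12° and the hook's y axis at about 7.5°. I'll move over the top in a high arc first.

```bash
cat >> h.py <<'E'
def go(wps,s=None):
    """wps: (x,y,z,heading of tool y deg) each one call; prints turn/shift from previous (measured start)."""
    s=s or read_state();p=np.array(s["position"]);r=R.from_quat(s["ee_rot"])
    for x,y,z,h in wps:
        h=np.radians(h);t=R.from_matrix(np.c_[[np.sin(h),-np.cos(h),0],[np.cos(h),np.sin(h),0],[0,0,-1.]])
        q=np.array([x,y,z]);print("turn",(r.inv()*t).as_rotvec().round(3),"shift",r.inv().apply(q-p).round(1),"dist",round(np.linalg.norm(q-p)))
        p,r=q,t
def st():
    s=read_state();m=R.from_quat(s["ee_rot"]).as_matrix()
    print(round(s["clock"],2),"pos",s["position"].round(1),"head",np.degrees(np.arctan2(m[1,1],m[0,1])).round(2),"tilt",m[:2,2].round(3),"F",s["contact_force"].round(2),"M",s["wrist_torque"].round(2),"w",round(s["gripper_width"],1),"g",round(s["grasp_force"],1))
E
python3 - <<'E'
from h import *
st();go([(330,-450,440,108.9),(480,-180,440,108.9),(530,120,440,108.9),(544,316,300,102)])
E
```

```text
0.2 pos [ 202.3 -591.   244.6] head 108.89 tilt [-0.001  0.001] F [ 0.03  0.88 -0.56] M [ 0.04 -0.01  0.  ] w 85.6 g 0.0Traceback (most recent call last):
  File "<stdin>", line 2, in <module>
  File "h.py", line 23, in go
    h=np.radians(h);t=R.from_matrix(np.c_[[np.sin(h),-np.cos(h),0],[np.cos(h),np.sin(h),0],[0,0,-1.]])
                      ~~~~~~~~~~~~~^^^^^^^^^^^^^^^^^^^^^^^^^^^^^^^^^^^^^^^^^^^^^^^^^^^^^^^^^^^^^^^^^^^
  File "scipy/spatial/transform/_rotation.pyx", line 1143, in scipy.spatial.transform._rotation.Rotation.from_matrix
ValueError: Non-positive determinant (left-handed or null coordinate frame) in rotation matrix 0: [[ 0.94608536 -0.32391742  0.        ]
 [ 0.32391742  0.94608536  0.        ]
 [ 0.          0.         -1.        ]].
```

```bash
sed -i 's/\[np.sin(h),-np.cos(h),0\]/[-np.sin(h),np.cos(h),0]/' h.py
python3 - <<'E'
from h import *
go([(330,-450,440,108.9),(480,-180,440,108.9),(530,120,440,108.9),(544,316,300,102)])
E
```

```text
turn [ 0.001 -0.    -0.   ] shift [-166.4   92.3 -195.2] dist 273
turn [0. 0. 0.] shift [-229.4  206.9    0. ] dist 309
turn [0. 0. 0.] shift [-144.5  267.6    0. ] dist 304
turn [0.   0.   0.12] shift [-76.7 180.9 140. ] dist 241
```

Emit:
carry_out:
  motion:
    - [0,0,0,-166,92,-195,1]
    - [0,0,0,-166,92,-195,1]
    - [0,0,0,-166,92,-195,1]
    - [0,0,0,-166,92,-195,1]
    - [0,0,0,-166,92,-195,1]

```text
clock: 0.82
position: [331.1, -449.4, 443.8]
ee_rot: [-0.165, 0.986, -0.002, 0.002]
contact_force: [0.1, -0.7, 0.2]
gripper_width: 85.6
grasp_force: 0.0
```

Emit:
carry_out:
  motion:
    - [0,0,0,-229,207,0,1]
    - [0,0,0,-229,207,0,1]
    - [0,0,0,-229,207,0,1]
    - [0,0,0,-229,207,0,1]
    - [0,0,0,-229,207,0,1]

```text
clock: 1.45
position: [479.6, -178.8, 439.3]
ee_rot: [-0.164, 0.986, 0.0, -0.001]
contact_force: [0.9, 0.6, 0.0]
gripper_width: 85.3
grasp_force: 0.0
```

Tracking is good.

Emit:
carry_out:
  motion:
    - [0,0,0,-144,268,0,1]
    - [0,0,0,-144,268,0,1]
    - [0,0,0,-144,268,0,1]
    - [0,0,0,-144,268,0,1]
    - [0,0,0,-144,268,0,1]

```text
clock: 2.08
position: [528.6, 121.6, 439.1]
ee_rot: [-0.164, 0.986, -0.0, -0.001]
contact_force: [-0.1, 0.0, -0.5]
gripper_width: 85.1
grasp_force: 0.0
```

Emit:
carry_out:
  motion:
    - [0,0,0.12,-77,181,140,1]
    - [0,0,0.12,-77,181,140,1]
    - [0,0,0.12,-77,181,140,1]
    - [0,0,0.12,-77,181,140,1]
    - [0,0,0.12,-77,181,140,1]

```text
clock: 2.7
position: [541.5, 317.2, 294.3]
ee_rot: [-0.106, 0.994, -0.003, -0.005]
contact_force: [-0.1, -0.4, -0.1]
gripper_width: 85.3
grasp_force: 0.0
```

Run:
```python
from h import *
st();T=get_image("top");w=get_image("wrist");print(w["mtx"],w["position"],w["orientation"])
cv2.imwrite("pics/w1.png",boost(np.hstack([cv2.resize(w["color"],(480,360)),cv2.resize(T["color"][180:360,60:220],(320,360))])))
```

```text
2.7 pos [541.5 317.2 294.3] head 102.15 tilt [-0.008 -0.006] F [-0.07 -0.4  -0.09] M [-0.06  0.   -0.02] w 85.3 g 0.0
[[371.64829954   0.         319.64475894]
 [  0.         371.64829954 244.64144361]
 [  0.           0.           1.        ]] [471.55066059 301.6954771  424.65934804] [0.62233117 0.7697413  0.10984637 0.09019985]
```

View pics/w1.png

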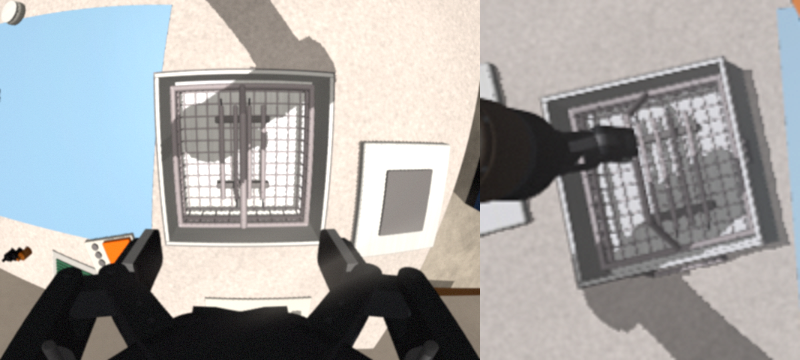

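The wrist view shows the bail bar as a vertical strip at about (243,90) to (243,225) (full image x≈324), roughly midway between the fingers. I'll cast fisheye rays onto z=141.

```bash
cat >> h.py <<'E'
def fray(g,uv,z):
    m=g["mtx"];v=np.array([uv[0]-m[0,2],uv[1]-m[1,2]]);r=np.hypot(*v);a=r/m[0,0]
    d=np.r_[np.sin(a)*v/max(r,1e-9),np.cos(a)];d=R.from_quat(g["orientation"]).apply(d);p=g["position"]
    return p+d*(z-p[2])/d[2]
E
python3 - <<'E'
from h import *
np.set_printoptions(precision=1,suppress=True)
w=get_image("wrist");a,b=fray(w,(323.5,122),141),fray(w,(324,300),141)
print(a,b,(a+b)/2,np.linalg.norm(a-b),np.degrees(np.arctan2(*(a-b)[1::-1])))
for u in((213,98),(444,98)): print("rim",fray(w,u,95))
st();go([(543.5,315.8,136.5,102.2)])
print(w["color"][200,300:350].mean(1).astype(int))
print(w["color"][270,300:350].mean(1).astype(int))
E
```

```text
[459.6 301.1 141. ] [601.7 332.1 141. ] [530.7 316.6 141. ] 145.39169059163143 -167.6839548539329
rim [453.7 198.9  95. ]
rim [409.  402.5  95. ]
2.85 pos [543.4 315.2 300.6] head 101.99 tilt [ 0. -0.] F [-0.5  0.7  0.6] M [0. 0. 0.] w 85.5 g 0.0
turn [-0.  0. -0.] shift [ -0.2   0.7 164.1] dist 164
[ 80  87  88  88  88  90  83  81  79  81  82  76  75  75  79  79  76  90
 114 116  93  74  75  76  77  81  76  73  70  72  96 117 135 133 122 109
 110 116 119 133 144 149 149 147 134 113  95  88  92 111]
[191 193 192 192 191 188 187 175 159 143 149 172 185 179 147  97  74  93
 101  95  93  97 112 125 135 141 138 130 119 125 150 176 187 190 190 186
 184 168 150 143 163 179 184 187 186 188 190 192 176 135]
```

Emit:
carry_out:
  motion:
    - [0,0,0,0,2,62,1]
    - [0,0,0,0,2,120,1]
    - [0,0,0,0,2,164,1]
    - [0,0,0,0,2,164,1]
    - [0,0,0,0,2,164,1]

```text
clock: 3.48
position: [544.4, 318.2, 139.5]
ee_rot: [-0.105, 0.995, 0.001, 0.002]
contact_force: [1.1, 1.2, 0.9]
gripper_width: 85.3
grasp_force: 0.0
```

Emit:
carry_out:
  motion:
    - [0,0,0,0,0,0,0]
    - [0,0,0,0,0,0,-0.5]
    - [0,0,0,0,0,0,-1]
    - [0,0,0,0,0,0,-1]
    - [0,0,0,0,0,0,-1]

```text
clock: 4.1
position: [542.6, 318.3, 136.4]
ee_rot: [-0.105, 0.994, 0.0, 0.0]
contact_force: [-0.7, 1.2, 1.4]
gripper_width: 5.7
grasp_force: 58.5
```

Run:
```python
from h import *
st()
```

```text
4.1 pos [542.6 318.3 136.4] head 102.04 tilt [0.    0.001] F [-0.68  1.2   1.44] M [0.35 0.17 0.01] w 5.7 g 58.5
```

Gripped with 58 N. The width of 5.7 is a bit under 8. I'll lift gently and check the load.

Emit:
carry_out:
  motion:
    - [0,0,0,0,0,-6,-1]
    - [0,0,0,0,0,-14,-1]
    - [0,0,0,0,0,-26,-1]
    - [0,0,0,0,0,-40,-1]
    - [0,0,0,0,0,-40,-1]

```text
clock: 4.72
position: [543.5, 318.5, 178.5]
ee_rot: [-0.105, 0.994, 0.001, 0.002]
contact_force: [0.3, -0.2, -5.4]
gripper_width: 5.7
grasp_force: 58.5
```

Run:
```python
from h import *
st();T=get_image("top");S=get_image("side");w=get_image("wrist")
cv2.imwrite("pics/l1.png",boost(np.hstack([crop(S["color"],225,90,140,140,2.85)[:399,:399],cv2.resize(w["color"],(400,399))])))
```

```text
4.72 pos [543.5 318.5 178.5] head 102.03 tilt [0.003 0.003] F [ 0.31 -0.24 -5.39] M [ 0.06 -0.19  0.02] w 5.7 g 58.5
```

View pics/l1.png

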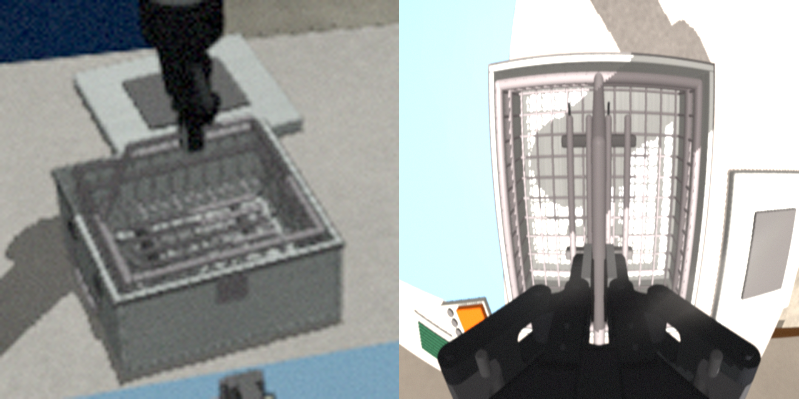

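The basket hangs level, rim parallel to the container in both views, with a load of about 5.4 N. I'll raise it further and carry it over to a spot in front of the hook.

Emit:
carry_out:
  motion:
    - [0,0,0,0,0,-12,-1]
    - [0,0,0,0,0,-34,-1]
    - [0,0,0,0,0,-58,-1]
    - [0,0,0,0,0,-76,-1]
    - [0,0,0,0,0,-82,-1]

```text
clock: 5.5
position: [543.0, 318.2, 260.2]
ee_rot: [-0.105, 0.994, 0.001, 0.001]
contact_force: [0.2, 0.5, -4.2]
gripper_width: 5.8
grasp_force: 58.7
```

Run:
```python
from h import *
st();go([(502,30,258,97.5)])
```

```text
5.5 pos [543.  318.2 260.2] head 102.03 tilt [0.002 0.002] F [ 0.18  0.48 -4.22] M [ 0.07 -0.13 -0.03] w 5.8 g 58.7
turn [0.002 0.003 0.079] shift [ 100.2 -273.3    1.6] dist 291
```

Emit:
carry_out:
  motion:
    - [0,0,0,3,-8,0,-1]
    - [0,0,0,10,-27,0,-1]
    - [0,0,0,20,-55,0,-1]
    - [0,0,0,32,-87,0,-1]
    - [0,0,0,44,-120,0,-1]

```text
clock: 6.12
position: [523.4, 188.7, 257.5]
ee_rot: [-0.104, 0.995, -0.001, -0.001]
contact_force: [0.5, 0.3, -4.7]
gripper_width: 6.0
grasp_force: 58.5
```

Emit:
carry_out:
  motion:
    - [0,0,0.01,12,-33,0,-1]
    - [0,0,0.03,24,-65,0,-1]
    - [0,0,0.05,35,-95,0,-1]
    - [0,0,0.07,45,-122,0,-1]
    - [0,0,0.079,52,-142,0,-1]

```text
clock: 6.75
position: [501.5, 39.0, 257.7]
ee_rot: [-0.064, 0.998, -0.0, -0.001]
contact_force: [-0.4, -0.1, -4.2]
gripper_width: 5.8
grasp_force: 58.5
```

Emit:
carry_out:
  motion:
    - [0,0,0,2,-6,10,-1]
    - [0,0,0,3,-10,30,-1]
    - [0,0,0,4,-11,55,-1]
    - [0,0,0,4,-11,80,-1]
    - [0,0,0,4,-11,95,-1]

```text
clock: 7.38
position: [499.4, 29.7, 161.4]
ee_rot: [-0.065, 0.998, -0.0, -0.002]
contact_force: [-1.0, -0.2, -4.5]
gripper_width: 5.9
grasp_force: 58.5
```

Run:
```python
from h import *
st();S=get_image("side");T=get_image("top");w=get_image("wrist")
cv2.imwrite("pics/p1.png",boost(np.hstack([crop(S["color"],190,140,200,200,2),crop(T["color"],200,160,200,200,2)])))
```

```text
7.38 pos [499.4  29.7 161.4] head 97.49 tilt [-0.003 -0.001] F [-0.99 -0.23 -4.46] M [-0.01  0.17  0.02] w 5.9 g 58.5
```

View pics/p1.png

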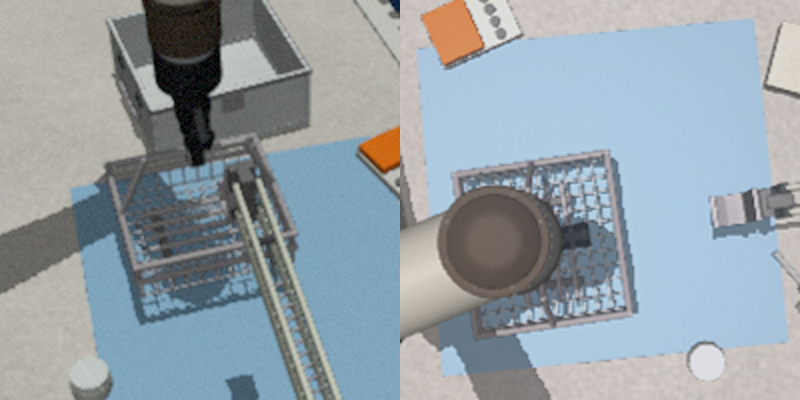

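The basket hangs level over the mat, clear of the container and square in front of the hook. I'll lower the last 30 mm gently.

Emit:
carry_out:
  motion:
    - [0,0,0,0,0,12,-1]
    - [0,0,0,0,0,20,-1]
    - [0,0,0,0,0,25,-1]
    - [0,0,0,0,0,28,-1]
    - [0,0,0,0,0,28,-1]

```text
clock: 8.15
position: [500.7, 30.2, 135.2]
ee_rot: [-0.065, 0.998, -0.0, -0.0]
contact_force: [-0.2, 0.7, -5.9]
gripper_width: 5.9
grasp_force: 58.6
```

Emit:
carry_out:
  motion:
    - [0,0,0,0,0,2,-1]
    - [0,0,0,0,0,3,-1]
    - [0,0,0,0,0,4,-1]
    - [0,0,0,0,0,4,-1]
    - [0,0,0,0,0,4,-1]

```text
clock: 8.78
position: [500.9, 30.2, 131.5]
ee_rot: [-0.065, 0.998, -0.0, 0.0]
contact_force: [0.5, -0.6, -3.6]
gripper_width: 5.5
grasp_force: 58.7
```

Emit:
carry_out:
  motion:
    - [0,0,0,0,0,0.6,-1]
    - [0,0,0,0,0,0.6,-1]
    - [0,0,0,0,0,0.6,-1]

```text
clock: 9.15
position: [500.9, 30.1, 131.4]
ee_rot: [-0.065, 0.998, -0.0, 0.0]
contact_force: [-1.3, -2.2, 3.6]
gripper_width: 5.5
grasp_force: 59.2
```

Emit:
carry_out:
  motion:
    - [0,0,0,0,0,0,-0.6]
    - [0,0,0,0,0,0,-0.2]
    - [0,0,0,0,0,0,0]
    - [0,0,0,0,0,0,0]
    - [0,0,0,0,0,0,0]

```text
clock: 9.78
position: [500.8, 30.2, 130.7]
ee_rot: [-0.065, 0.998, 0.0, 0.0]
contact_force: [0.7, 0.1, 0.0]
gripper_width: 42.4
grasp_force: 0.0
```

Emit:
carry_out:
  motion:
    - [0,0,0,0,0,-30,0]
    - [0,0,0,0,0,-80,0]
    - [0,0,0,0,0,-130,0]
    - [0,0,0,0,0,-140,0]
    - [0,0,0,0,0,-140,0]

```text
clock: 10.4
position: [500.6, 30.3, 271.0]
ee_rot: [-0.065, 0.998, 0.0, 0.0]
contact_force: [-0.2, -0.3, 0.6]
gripper_width: 42.7
grasp_force: 0.0
```

Run:
```python
from h import *
st();w=get_image("wrist");T=get_image("top");print(w["position"],w["orientation"])
cv2.imwrite("pics/w2.png",boost(np.hstack([w["color"][:,60:580][:440],crop(T["color"],220,210,110,176,2.5)[:440,:275]])))
```

```text
10.4 pos [500.6  30.3 271. ] head 97.48 tilt [0.001 0.001] F [-0.18 -0.27  0.55] M [ 0.01  0.09 -0.02] w 42.7 g 0.0
[428.06777756  20.96666009 398.05283777] [0.65268523 0.7435711  0.1097926  0.09512938]
```

View pics/w2.png

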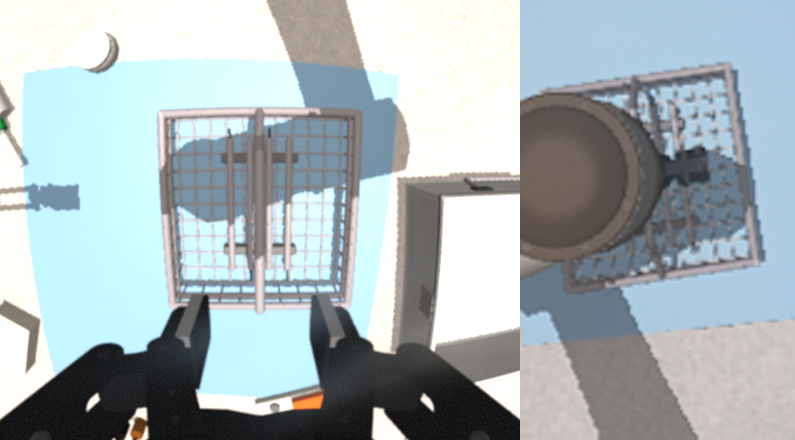

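The basket stands level and free. In the full wrist image the rim's outer corners are at about (219,112), (421,111), (410,308) and (230,308).

Run:
```python
from h import *
np.set_printoptions(precision=1,suppress=True)
w=get_image("wrist");T=get_image("top")
c=np.array([fray(w,u,60) for u in((219,112),(421,111),(410,308),(230,308))]);print(c[:,:2].tolist(),c.mean(0),[round(np.linalg.norm(c[i]-c[i-1]),1) for i in range(4)])
x=(c[2]-c[1]+c[3]-c[0]);print("yaw",np.degrees(np.arctan2(x[1],x[0])))
# top view corners: crop offset (220,210)/2.5, second panel starts at col 520
t=np.array([plane(T,(220+(u-520)/2.5,210+v/2.5),60) for u,v in((522,97),(733,65),(763,260),(570,290))]);print("top corners",t[:,:2].tolist(),t.mean(0))
e=t[1]-t[2];print(np.linalg.norm(e),np.degrees(np.arctan2(e[1],e[0])))
st()
```

```text
[[413.5184213665863, -72.97940652130349], [388.6706108041904, 109.16463992999701], [581.661720929072, 134.927228563667], [605.5297146266233, -48.23612424790227]] [497.3  30.7  60. ] [np.float64(193.6), np.float64(183.8), np.float64(194.7), np.float64(184.7)]
yaw 7.473571187969491
top corners [[579.4472839738377, 151.865257038051], [607.8737809069519, -53.41882994686376], [418.59193312215785, -79.79222924698942], [393.1751707669371, 105.80597473333248]] [499.8  31.1  60. ]
191.1103714911093 7.932182215687629
10.6 pos [500.  30. 269.] head 97.49 tilt [-0. -0.] F [ 0.1  0.3 -0.1] M [0.  0.1 0. ] w 42.7 g 0.0
```

Centre about (498.5,30.5), yaw 7.5°. The sides (193/184 and 191) match 200/190 to within 6. Now I'll go to the +y side.

Emit:
carry_out:
  motion:
    - [0,0,0,1,50,0,0]
    - [0,0,0,2,91,20,0]
    - [0,0,0,2,91,75,0]
    - [0,0,0,2,91,125,0]
    - [0,0,0,2,91,150,0]

```text
clock: 11.22
position: [484.7, 119.2, 116.9]
ee_rot: [-0.065, 0.998, -0.001, -0.003]
contact_force: [0.3, -0.7, 1.0]
gripper_width: 42.8
grasp_force: 0.0
```

Run:
```python
from h import *
st();w=get_image("wrist");S=get_image("side");
cv2.imwrite("pics/w3.png",boost(np.hstack([cv2.resize(w["color"],(480,360)),crop(S["color"],220,150,120,135,2.667)[:360,:320]])))
```

```text
11.22 pos [484.7 119.2 116.9] head 97.49 tilt [-0.006 -0.003] F [ 0.28 -0.69  0.96] M [-0.   -0.07 -0.04] w 42.8 g 0.0
```

View pics/w3.png

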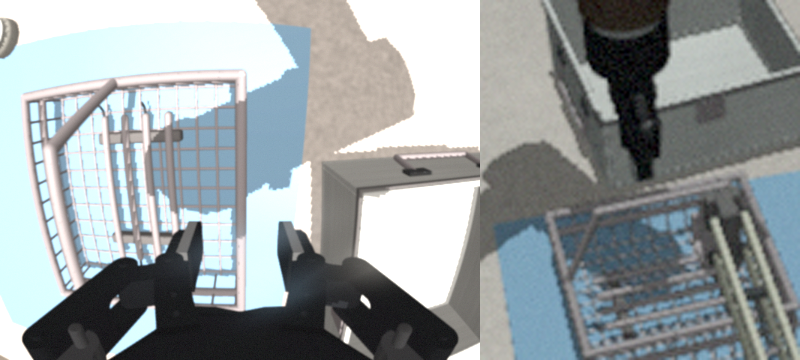

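The rail at x≈240 sits midway between the fingertips (about 190 and 290), so the grip is centred. I'll descend and pinch both rails.

Emit:
carry_out:
  motion:
    - [0,0,0,0,0,30,0]
    - [0,0,0,0,0,58,0]
    - [0,0,0,0,0,76,0]
    - [0,0,0,0,0,80,0]
    - [0,0,0,0,0,80,0]

```text
clock: 11.95
position: [487.5, 120.4, 41.4]
ee_rot: [-0.065, 0.998, 0.0, 0.001]
contact_force: [0.8, 0.1, 0.6]
gripper_width: 42.9
grasp_force: 0.0
```

Emit:
carry_out:
  motion:
    - [0,0,0,0,0,0,-0.4]
    - [0,0,0,0,0,0,-0.7]
    - [0,0,0,0,0,0,-1]
    - [0,0,0,0,0,0,-1]
    - [0,0,0,0,0,0,-1]

```text
clock: 12.58
position: [487.2, 120.3, 41.5]
ee_rot: [-0.066, 0.998, 0.0, 0.001]
contact_force: [-1.7, -0.5, 5.3]
gripper_width: 6.9
grasp_force: 59.0
```

Run:
```python
from h import *
st()
```

```text
12.57 pos [487.2 120.3  41.5] head 97.52 tilt [0.001 0.   ] F [-1.68 -0.52  5.26] M [-0.04  0.34  0.07] w 6.9 g 59.0
```

Grip at 59 N, width 6.9. I'll lift gently to bar height about 315.

Emit:
carry_out:
  motion:
    - [0,0,0,0,0,-4,-1]
    - [0,0,0,0,0,-10,-1]
    - [0,0,0,0,0,-20,-1]
    - [0,0,0,0,0,-32,-1]
    - [0,0,0,0,0,-46,-1]

```text
clock: 13.2
position: [486.8, 120.1, 87.6]
ee_rot: [-0.065, 0.998, 0.0, 0.0]
contact_force: [0.9, -0.2, -4.4]
gripper_width: 6.9
grasp_force: 58.4
```

Emit:
carry_out:
  motion:
    - [0,0,0,0,0,-20,-1]
    - [0,0,0,0,0,-50,-1]
    - [0,0,0,0,0,-85,-1]
    - [0,0,0,0,0,-115,-1]
    - [0,0,0,0,0,-132,-1]

```text
clock: 13.82
position: [487.0, 120.3, 221.3]
ee_rot: [-0.065, 0.998, 0.001, 0.002]
contact_force: [0.4, 0.6, -5.3]
gripper_width: 6.9
grasp_force: 58.5
```

Emit:
carry_out:
  motion:
    - [0,0,0,0,-8,-2,-1]
    - [0,0,0,0,-28,-4,-1]
    - [0,0,0,0,-54,-4,-1]
    - [0,0,0,0,-74,-4,-1]
    - [0,0,0,0,-80,-4,-1]

```text
clock: 14.45
position: [496.3, 39.3, 221.7]
ee_rot: [-0.064, 0.998, -0.0, -0.001]
contact_force: [-0.8, 0.4, -5.2]
gripper_width: 6.9
grasp_force: 58.7
```

Run:
```python
from h import *
T=get_image("top");S=get_image("side");get_image("wrist");get_image("wrist");T=get_image("top");S=get_image("side");st()
cv2.imwrite("pics/T4.png",T["color"]);cv2.imwrite("pics/S4.png",S["color"])
cv2.imwrite("pics/v4.png",boost(np.hstack([crop(T["color"],250,200,160,160,2.5),crop(S["color"],240,150,160,160,2.5)])))
```

```text
14.75 pos [497.2  41.3 222.5] head 97.53 tilt [-0.  0.] F [-0.15 -0.07 -4.76] M [ 0.39  0.04 -0.04] w 6.8 g 58.7
```

View pics/v4.png

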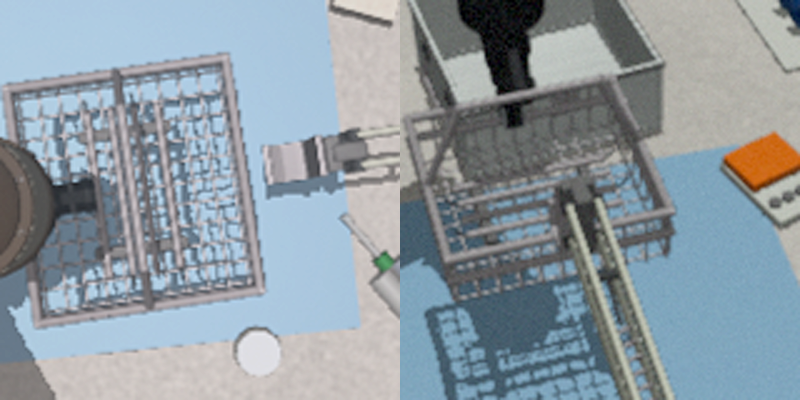

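Top crop: the bar runs about (120,105)–(137,272), with rim corners at (8,87), (228,57), (263,290) and (38,322). The basket looks level and square to the hook. I'll check the numbers.

Run:
```python
from h import *
np.set_printoptions(precision=1,suppress=True)
T=get_image("top");S=get_image("side")
f=lambda u,v:(250+u/2.5,200+v/2.5)
b=np.array([plane(T,f(*u),317) for u in((121,105),(137.5,272))]);d=b[0]-b[1];print("bar",b,b.mean(0),np.linalg.norm(d),np.degrees(np.arctan2(d[1],d[0])))
c=np.array([plane(T,f(*u),241) for u in((6,86),(230,54),(264,291),(37,324))]);print("rim",c[:,:2],c.mean(0),[round(np.linalg.norm(c[i]-c[i-1]),1) for i in range(4)])
# triangulate the far corners top/side : top (6,86)<->side far right? print projections of the nominal corners
s=read_state();p=s["position"];m=R.from_quat(s["ee_rot"]).as_matrix();xb=-m[:,0];yb=m[:,1]
o=p-91*yb;o[2]=p[2]+94.5-136
P=[o+a*xb*100+e*yb*95+[0,0,60] for a,e in((1,1),(1,-1),(-1,-1),(-1,1))]+[o+[0,0,136]+xb*60*a for a in(1,-1)]
g=lambda uv,x,y:((uv-[x,y])*2.5)
print("nominal bar mid",o+[0,0,136]);print("top crop",g(proj(T,P),250,200));print("side crop+400",g(proj(S,P),240,150)+[400,0])
for n,l in(("lip",[(355.4,258.2),(358,273.6)]),):
    l=np.array([plane(T,u,291) for u in l]).mean(0);h=m[:,1];print(n,l,"bar->lip along tool y,x",(l-(o+[0,0,136]))@m[:,1],(l-(o+[0,0,136]))@m[:,0])
```

```text
bar [[571.3 -42.1 317. ]
 [447.2 -52.8 317. ]] [509.3 -47.4 317. ] 124.63364579637508 4.914138801938442
rim [[ 594.7   53. ]
 [ 618.6 -130.3]
 [ 425.6 -153.9]
 [ 402.5   29. ]] [510.4 -50.5 241. ] [np.float64(193.7), np.float64(184.8), np.float64(194.4), np.float64(184.4)]
nominal bar mid [509.2 -48.9 317.2]
top crop [[ -0.7  84.7]
 [229.6  51.3]
 [266.9 294.9]
 [ 33.1 330.3]
 [119.6 108.6]
 [142.9 268.5]]
side crop+400 [[612.8  68.7]
 [675.5 206.9]
 [442.1 258.6]
 [399.9 111.8]
 [596.5  77.1]
 [457.  105.3]]
lip [ 525.9 -153.1  291. ] bar->lip along tool y,x -105.47792566486089 -2.9002195731447458
```

The nominal geometry agrees with the images. Bar to seat is −120 along tool y and about −3 along tool x. I'll bring it in square over the lip.

Emit:
carry_out:
  motion:
    - [0,0,0,0,-6,0,-1]
    - [0,0,0,-1,-20,0,-1]
    - [0,0,0,-2,-40,0,-1]
    - [0,0,0,-3,-58,0,-1]
    - [0,0,0,-3,-66,0,-1]

```text
clock: 15.48
position: [509.0, -25.7, 222.6]
ee_rot: [-0.065, 0.998, -0.0, -0.0]
contact_force: [0.2, 1.3, -5.6]
gripper_width: 6.8
grasp_force: 58.8
```

Emit:
carry_out:
  motion:
    - [0,0,0,0,-10,0,-1]
    - [0,0,0,0,-25,0,-1]
    - [0,0,0,0,-40,0,-1]
    - [0,0,0,0,-50,0,-1]
    - [0,0,0,0,-54,0,-1]

```text
clock: 16.1
position: [515.9, -78.5, 222.6]
ee_rot: [-0.065, 0.998, 0.0, -0.0]
contact_force: [-0.2, 0.2, -5.8]
gripper_width: 6.8
grasp_force: 58.8
```

Run:
```python
from h import *
np.set_printoptions(precision=1,suppress=True)
T=get_image("top");S=get_image("side");st()
cv2.imwrite("pics/T5.png",T["color"]);cv2.imwrite("pics/S5.png",S["color"])
cv2.imwrite("pics/v5.png",boost(np.vstack([np.hstack([crop(T["color"],340,235,80,60,5),crop(S["color"],290,210,80,60,5)]),np.hstack([crop(T["color"],290,190,160,120,2.5)[:290],crop(S["color"],250,150,160,120,2.5)[:290]])])))
```

```text
16.2 pos [515.9 -78.1 222.6] head 97.46 tilt [-0.  0.] F [ 0.2 -0.3 -5. ] M [0.4 0.1 0. ] w 7.0 g 58.8
```

View pics/v5.png

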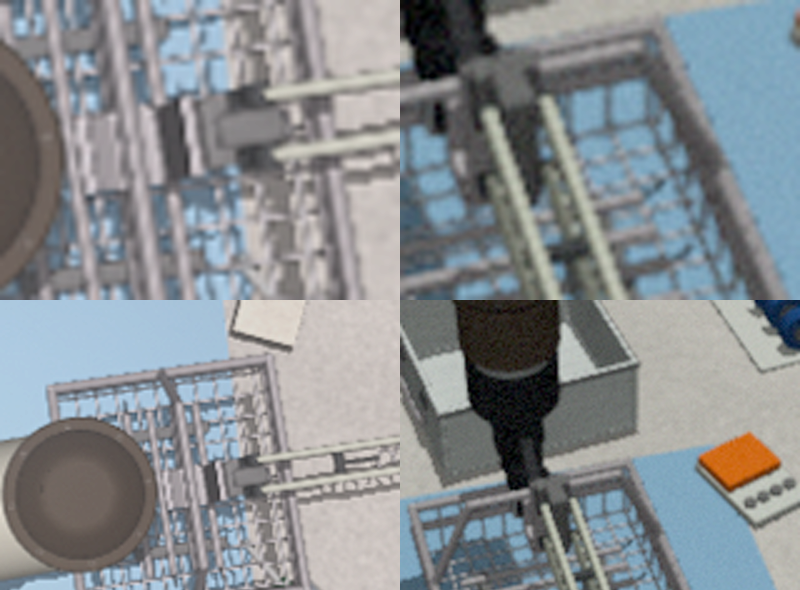

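In the top zoom the bar (x≈130) lies between the lip (x≈76) and the stem (x≈160–175), about 15–18 behind the lip, so it is above the mouth. The rim passes below the hook. Now lowering.

Emit:
carry_out:
  motion:
    - [0,0,0,0,1,6,-1]
    - [0,0,0,0,1,16,-1]
    - [0,0,0,0,1,28,-1]
    - [0,0,0,0,1,38,-1]
    - [0,0,0,0,1,42,-1]

```text
clock: 16.82
position: [515.3, -76.8, 179.5]
ee_rot: [-0.065, 0.998, -0.0, -0.001]
contact_force: [0.4, -0.5, -4.5]
gripper_width: 7.0
grasp_force: 58.9
```

Emit:
carry_out:
  motion:
    - [0,0,0,0,0,4,-1]
    - [0,0,0,0,0,8,-1]
    - [0,0,0,0,0,12,-1]
    - [0,0,0,0,0,16,-1]
    - [0,0,0,0,0,20,-1]

```text
clock: 17.45
position: [516.0, -76.8, 160.7]
ee_rot: [-0.065, 0.998, -0.0, 0.0]
contact_force: [0.7, 0.5, -3.0]
gripper_width: 7.1
grasp_force: 59.0
```

Run:
```python
from h import *
st();T=get_image("top");cv2.imwrite("pics/T6.png",T["color"]);[get_image("wrist") for _ in range(3)];st()
```

```text
17.45 pos [516.  -76.8 160.7] head 97.5 tilt [ 0.001 -0.   ] F [ 0.67  0.48 -3.01] M [0.38 0.02 0.01] w 7.1 g 59.0
17.65 pos [515.8 -76.8 160.7] head 97.5 tilt [-0. -0.] F [ 0.03  0.2  -4.49] M [ 0.37  0.04 -0.02] w 6.9 g 58.9
```

Emit:
carry_out:
  motion:
    - [0,0,0,0,0,4,-1]
    - [0,0,0,0,0,8,-1]
    - [0,0,0,0,0,12,-1]
    - [0,0,0,0,0,15,-1]
    - [0,0,0,0,0,15,-1]

```text
clock: 18.27
position: [515.8, -76.8, 145.5]
ee_rot: [-0.065, 0.998, -0.0, -0.0]
contact_force: [-0.5, 0.6, -2.7]
gripper_width: 7.0
grasp_force: 59.0
```

```bash
cat >> h.py <<'E'
def avg(n=8):
    f=[];m=[]
    for _ in range(n): get_image("wrist");s=read_state();f.append(s["contact_force"]);m.append(s["wrist_torque"])
    print("F",np.mean(f,0).round(2),"M",np.mean(m,0).round(3));st()
E
python3 - <<'E'
from h import *
avg()
S=get_image("side");T=get_image("top");a=cv2.imread("pics/S5.png");b=cv2.imread("pics/T5.png")
# boom motion in side view: shift of hook-block patch
for im,ref,(x,y,w,h) in((S["color"],a,(300,220,20,25)),(T["color"],b,(378,252,20,20))):
    r=cv2.matchTemplate(im[y-15:y+h+15,x-15:x+w+15],ref[y:y+h,x:x+w],cv2.TM_CCOEFF_NORMED);_,v,_,l=cv2.minMaxLoc(r);print("shift px",l[0]-15,l[1]-15,round(v,2))
E
```

```text
F [ 0.05  0.86 -2.79] M [0.353 0.001 0.034]
18.68 pos [515.9 -76.8 145.8] head 97.5 tilt [0. 0.] F [ 0.29  1.1  -3.26] M [ 0.38 -0.02  0.03] w 7.0 g 59.1
shift px 0 11 0.78
shift px -3 1 0.79
```

The arm is sinking (side shift 11 px) and about half the load has transferred. I'll continue, easing 1 mm outwards.

Emit:
carry_out:
  motion:
    - [0,0,0,0,0.5,5,-1]
    - [0,0,0,0,1,9,-1]
    - [0,0,0,0,1,13,-1]
    - [0,0,0,0,1,16,-1]
    - [0,0,0,0,1,18,-1]

```text
clock: 19.4
position: [515.7, -76.0, 127.6]
ee_rot: [-0.065, 0.998, -0.0, -0.0]
contact_force: [0.1, -4.3, -0.6]
gripper_width: 7.0
grasp_force: 59.3
```

Run:
```python
from h import *
avg()
```

```text
F [ 0.67 -4.11 -1.2 ] M [-0.632 -0.081 -0.002]
19.8 pos [515.7 -75.8 127.8] head 97.49 tilt [ 0. -0.] F [ 0.82 -4.14 -1.98] M [-0.68 -0.06 -0.01] w 7.3 g 59.2
```

Emit:
carry_out:
  motion:
    - [0,0,0,0,-1,0,-1]
    - [0,0,0,0,-2,0,-1]
    - [0,0,0,0,-3,0,-1]
    - [0,0,0,0,-3,0,-1]

```text
clock: 20.3
position: [516.0, -78.3, 127.6]
ee_rot: [-0.065, 0.998, 0.0, -0.0]
contact_force: [-0.0, 3.4, -1.3]
gripper_width: 6.9
grasp_force: 59.2
```

Run:
```python
from h import *
avg()
```

```text
F [-0.52  2.59 -1.43] M [ 0.717  0.074 -0.005]
20.7 pos [516.  -78.7 127.7] head 97.49 tilt [-0.  0.] F [-0.27  2.46 -1.68] M [ 0.67 -0.01 -0.01] w 7.1 g 59.2
```

Emit:
carry_out:
  motion:
    - [0,0,0,0,0.8,2,-1]
    - [0,0,0,0,0.4,5,-1]
    - [0,0,0,0,-0.1,8,-1]
    - [0,0,0,0,-0.6,11,-1]
    - [0,0,0,0,-0.8,12,-1]

```text
clock: 21.32
position: [516.2, -79.5, 115.5]
ee_rot: [-0.065, 0.998, 0.0, -0.0]
contact_force: [-0.4, 1.5, -0.6]
gripper_width: 6.9
grasp_force: 59.3
```

Run:
```python
from h import *
avg(10)
```

```text
F [-0.21  1.41 -0.67] M [0.338 0.027 0.023]
21.82 pos [516.2 -79.5 115.8] head 97.5 tilt [0. 0.] F [-1.28  0.53  0.27] M [0.41 0.03 0.01] w 6.7 g 59.3
```

Emit:
carry_out:
  motion:
    - [0,0,0,0,0.2,2,-1]
    - [0,0,0,0,-0.2,4,-1]
    - [0,0,0,0,-0.6,6,-1]
    - [0,0,0,0,-1,8,-1]
    - [0,0,0,0,-1,8,-1]

```text
clock: 22.45
position: [516.3, -80.5, 107.5]
ee_rot: [-0.065, 0.998, 0.0, -0.0]
contact_force: [0.2, 0.4, -0.3]
gripper_width: 6.8
grasp_force: 59.4
```

Run:
```python
from h import *
avg(16)
```

```text
F [ 0.01  0.89 -0.19] M [0.177 0.01  0.01 ]
23.25 pos [516.3 -80.5 107.7] head 97.5 tilt [0. 0.] F [-0.12  0.68  0.62] M [ 0.17 -0.02 -0.  ] w 7.0 g 59.4
```

Emit:
carry_out:
  motion:
    - [0,0,0,0,0,1,-1]
    - [0,0,0,0,0,2,-1]
    - [0,0,0,0,0,2.5,-1]
    - [0,0,0,0,0,2.5,-1]

```text
clock: 23.75
position: [516.4, -80.7, 105.2]
ee_rot: [-0.065, 0.998, -0.0, 0.0]
contact_force: [-0.4, -1.7, 0.8]
gripper_width: 7.0
grasp_force: 59.4
```

Run:
```python
from h import *
avg(20)
```

```text
F [ 0.36 -1.8   0.8 ] M [-0.413 -0.082 -0.001]
24.75 pos [516.3 -80.5 105.2] head 97.5 tilt [ 0. -0.] F [-0.04 -0.79  1.19] M [-0.48 -0.06  0.  ] w 7.5 g 59.5
```

Emit:
carry_out:
  motion:
    - [0,0,0,0,-0.4,-0.5,-1]
    - [0,0,0,0,-0.8,-1,-1]
    - [0,0,0,0,-0.8,-1,-1]

```text
clock: 25.12
position: [516.2, -80.8, 106.1]
ee_rot: [-0.065, 0.998, 0.0, -0.0]
contact_force: [-0.3, 3.6, -0.6]
gripper_width: 7.2
grasp_force: 59.4
```

Run:
```python
from h import *
avg(20)
```

```text
F [-0.51  4.28 -0.46] M [0.851 0.082 0.019]
26.12 pos [516.4 -81.3 106.2] head 97.5 tilt [0. 0.] F [-0.17  4.92 -0.76] M [0.86 0.11 0.05] w 7.0 g 59.4
```

Emit:
carry_out:
  motion:
    - [0,0,0,0,0.3,-0.5,-1]
    - [0,0,0,0,0.55,-1,-1]
    - [0,0,0,0,0.55,-1,-1]

```text
clock: 26.5
position: [516.3, -81.0, 107.4]
ee_rot: [-0.065, 0.998, -0.0, 0.0]
contact_force: [-0.3, 1.7, 0.5]
gripper_width: 7.0
grasp_force: 59.4
```

Run:
```python
from h import *
avg(20)
```

```text
F [0.01 0.67 0.07] M [0.148 0.019 0.011]
27.5 pos [516.3 -80.8 107.2] head 97.5 tilt [ 0. -0.] F [ 1.02 -0.54 -0.05] M [ 0.06 -0.03  0.12] w 7.1 g 59.4
```

Balanced: net force near zero in all axes. Releasing gently.

Emit:
carry_out:
  motion:
    - [0,0,0,0,0,0,-0.8]
    - [0,0,0,0,0,0,-0.6]
    - [0,0,0,0,0,0,-0.3]
    - [0,0,0,0,0,0,0]
    - [0,0,0,0,0,0,0]

```text
clock: 28.12
position: [516.3, -80.8, 107.2]
ee_rot: [-0.065, 0.998, -0.0, -0.0]
contact_force: [-0.2, 0.9, -0.6]
gripper_width: 42.7
grasp_force: 0.0
```

Run:
```python
from h import *
a=get_image("side")["color"];avg(10);w=get_image("wrist")["color"];b=get_image("side")["color"];cv2.imwrite("pics/S8.png",b);print(cv2.absdiff(a,b).mean())
```

```text
F [-0.06  0.02 -0.1 ] M [-0.011  0.008  0.011]
28.68 pos [516.3 -80.8 107.2] head 97.49 tilt [-0.  0.] F [-0.17 -0.18 -0.96] M [-0.04 -0.01  0.02] w 42.8 g 0.0
2.060480685763889
```

Free, with no contact. I'll withdraw straight up.

Emit:
carry_out:
  motion:
    - [0,0,0,0,0,-10,0]
    - [0,0,0,0,0,-30,0]
    - [0,0,0,0,0,-55,0]
    - [0,0,0,0,0,-85,0]
    - [0,0,0,0,0,-110,0]

```text
clock: 29.4
position: [516.5, -80.8, 219.3]
ee_rot: [-0.065, 0.998, -0.0, 0.001]
contact_force: [0.5, 0.2, -0.3]
gripper_width: 42.5
grasp_force: 0.0
```

Emit:
carry_out:
  motion:
    - [0,0,0,0,30,-30,0]
    - [0,0,0,0,80,-50,0]
    - [0,0,0,0,130,-50,0]
    - [0,0,0,0,180,-50,0]
    - [0,0,0,0,220,-50,0]

```text
clock: 30.02
position: [487.2, 139.0, 268.2]
ee_rot: [-0.066, 0.998, 0.0, 0.001]
contact_force: [-0.3, 0.2, -0.1]
gripper_width: 42.7
grasp_force: 0.0
```

Run:
```python
from h import *
avg(10);T=get_image("top")["color"];S=get_image("side")["color"]
for _ in range(10):get_image("wrist")
b=get_image("side")["color"];print(cv2.absdiff(S,b).mean())
cv2.imwrite("pics/fin.png",boost(np.hstack([crop(T,230,190,200,240,2),crop(S,230,150,200,240,2)])))
```

```text
F [ 0.12  0.21 -0.26] M [0.02  0.003 0.013]
30.52 pos [487.7 136.5 267.3] head 97.41 tilt [0. 0.] F [ 0.99  0.51 -0.53] M [0.03 0.01 0.01] w 42.7 g 0.0
2.0885221354166665
```

View pics/fin.png

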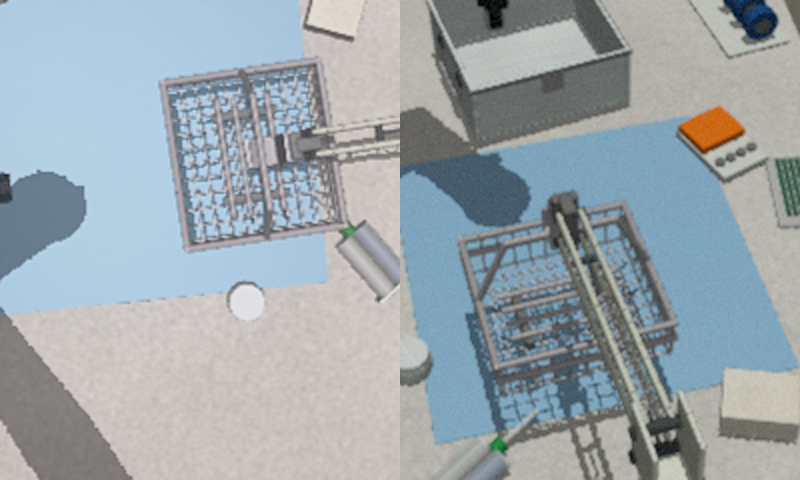

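The basket hangs level from the hook: in the top crop the bar is in the hook at about (262,150). It is still (frame difference is at noise level), nothing else has moved, and the robot is clear.

```bash
python3 -c "
from bench import *
print(job_done())"
```

```text
the job is handed in; nothing more can be done
None
```

The basket was stood on the bench clear of the container, taken again by its side and hung on the hook; it hangs still and level, with the gripper released and withdrawn at about 30 s, and the job is handed in.

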